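# Wind the egg timer past the top mark and set six minutes

## Task

Set the timer on the blue-rimmed stand to 6 minutes: first twist its dial clockwise past the red 12-minute top mark to wind it, then turn it back so that the black end of its grip points at the green 6-minute mark, and let go. Leave the timer on the yellow-rimmed stand as it is set.

Things in the scene. Friction and masses are not known exactly. Their poses are not given: they have to be found in the camera images.
- blue_stand: Fixed round stand, 116 mm across, 10 mm high, blue rim, the red and white timer to be set fixed on it. Origin: centre of its underside, on the dial's vertical axis; z up. White minute scale on top, 0.1 rad a minute, clockwise from above: wide black tick at 0 (along the stand's +x), green at 6 min (0.6 rad), red at 12 min (1.2 rad, top mark), thin grey ticks each minute.
- blue_grip (a point): Point on the dial's axis, middle of the free part of the dial's upright grip fin: 48 mm long (along this point's x), 12 mm thick, centred on the axis, white with one black end (+x) that points at the minutes. Fin's top is 13 mm above this point, 83 mm above the worktop; the red dome (62 mm across) under the fin starts 13 mm below this point. z up.
- blue_timer_dial (a joint): Angle of the blue-stand dial in rad: 0 when the fin's black end points at the black tick, grows clockwise from above, 0.1 a minute (6 min = 0.6, 12 min = 1.2). Stops at 0 and 2.0. Light friction (0.04 N m); it stays where it is left and does not run down. Starts between 0 and 0.2.
- yellow_pointer (a point): The timer to leave alone: same stand, dial and fin, but the rim is yellow. This point is the top of the fin's black end, 24 mm out from the dial's axis, 80 mm above the worktop, x pointing outward along the fin. The dial starts between 3 and 9 minutes.

How it is judged:
By the outcome, as a careful person would: the job done as asked, in the order asked, and still so for the second after the job is handed in, with the robot touching nothing.
It also fails if it takes over 29 s, if anything falls off the work surface, if the arm or the gripper's body presses on something with over 40 N, if the wrist force passes 120 N, or if a joint passes its speed limit or range.

## Robot

A 7-joint arm with a two-finger parallel gripper is mounted at the origin on a cart in front of the work surface, level with it; the furniture and walls round the work are solid. World frame = base frame: x ahead of the robot, y to its left, z up, the work surface at z = 0. Lengths are in m, angles in rad, forces in N, time in s.
With the tool pointing down it reaches from about 0.35 to 0.9 m from the base axis. Payload 8.1 kg.
Tool frame: the origin (TCP) lies at the very end of the fingers, on their centre line; the grasp point (between the pads) lies 19 mm behind it; z points along the fingers, y is the line along which they close (so a half turn about z gives the same grasp; the last joint's range is limited). The gripper opens to 85 mm and grips with 20 to 120 N. Pads are 22 mm wide; open, the fingers measure 114 mm over their backs; the gripper's body (76 mm by 85 mm) begins 54 mm behind the grasp point. The pads swing forward as they close: fully open they stand 13 mm farther back than shut.
Start: joints at [1.053, 0.434, 0.025, 1.573, -0.012, 1.134, -0.075], TCP at [0.252, -0.572, 0.231] pointing down, gripper open.
Joint ranges: [-2.62, 2.62], [-0.44, 2.09], [-1.27, 1.32], [0.08, 2.57], [-1.32, 4.46], [0.12, 2], [-2.74, 2.74]. Speed limits (rad/s): [2.22, 2.22, 3.01, 3.01, 3.14, 3.14, 3.14].

## Interface

Orientations are given as a unit quaternion [w, x, y, z].
In Python, from rig import r, grab_frame gives the robot as it stands. The module is installed in compiled form; this text tells all that it offers. Calls block until the motion is done:
- r.reach(position, orientation): joint-space move of the TCP to a pose.
- r.move_straight(position, frame=None, v=0.15, stop_force=None): straight line of the TCP; frame=None keeps the orientation; v is the mean speed in m/s. With stop_force (N) it stops when the force on the tool has changed by that much, and returns True; else False.
- r.move_joints(angles): joint-space move.
- r.let_go() and r.grasp(squeeze=None): open the fingers fully, or close them until they stop; squeeze is the grip in N (None keeps the last).
- r.wait(seconds).
- r.inverse_kinematics(position, orientation): joint angles nearest the present ones, or None.
- r.get_obs(): the state.
- grab_frame(name): name is "side" or "top" or "wrist"; returns a dict with "color" (420x560x3 uint8, red, green, blue), "fx", "fy", "cx", "cy" (pixels), "pose" (4x4, takes a point from camera to world coordinates). Camera axes: x right, y up, looking along -z (the intrinsics and any distortion apply to the point x, -y, -z); pixel columns grow to the right and rows downward; lengths in m; the calibration is good to about 2 mm. A picture is of the moment at which its call begins. There is no depth.
A pose or a line that the arm cannot do raises r.IKError and nothing moves.
- r.sign_off(): hands the job in; it is judged then, once.
The state is a dict: "clock": time; "q": joint angles; "dq": joint speeds; "joint_torque": joint torques, N m; "tool_pos": TCP position; "eef_rot": TCP orientation; "contact_force": force on the tool from outside, world axes, zero at the start; "ft_torque": the same for the moment, N m; "width": opening from 0.0 (shut) to 1.0 (fully open); "gripper_force": force on a finger pad.
Only numpy, scipy, OpenCV 4.12 (cv2) and the standard library are available. Lean on these libraries where they do the work, as an engineer would, in place of code of your own. Each camera call takes 0.05 s, during which the arm holds its last target. There are 200 camera calls.

## Working session

There is one attempt and no reset: what is moved stays moved. The work goes in short steps, each a Python script; the robot and the scene stay as the last script left them, time stands still between calls to the robot, and variables do not carry over. Pictures are saved under pics/ and viewed, at most 10 in all, crops included, and the job is handed in when it is done.

```bash
mkdir -p pics; python3 - <<'E'
from rig import r, grab_frame
import cv2
for n in ("side","top"):
    f=grab_frame(n); cv2.imwrite(f"pics/{n}0.png",f["color"][:,:,::-1])
    print(n,f["fx"],f["fy"],f["cx"],f["cy"],f["pose"].round(3).tolist(),[k for k in f])
o=r.get_obs();print(o["clock"],o["eef_rot"],o["width"])
E
```

```text
side 527.4777155076195 527.4777155076195 279.16911034864944 204.7363033434291 [[0.989, 0.107, -0.098, 0.418], [-0.145, 0.719, -0.68, -0.702], [-0.002, 0.687, 0.727, 0.838], [0.0, 0.0, 0.0, 1.0]] ['color', 'fx', 'fy', 'cx', 'cy', 'pose']
top 396.8234524283479 396.8234524283479 278.9929163386152 209.99148477848442 [[-0.009, 0.995, -0.099, 0.449], [-1.0, -0.009, -0.007, -0.005], [-0.008, 0.099, 0.995, 0.935], [0.0, 0.0, 0.0, 1.0]] ['color', 'fx', 'fy', 'cx', 'cy', 'pose']
0.1 [-6.59239546e-04  9.78571611e-01  2.05905632e-01 -1.97313006e-04] 0.9976484506081795
```

View pics/top0.png

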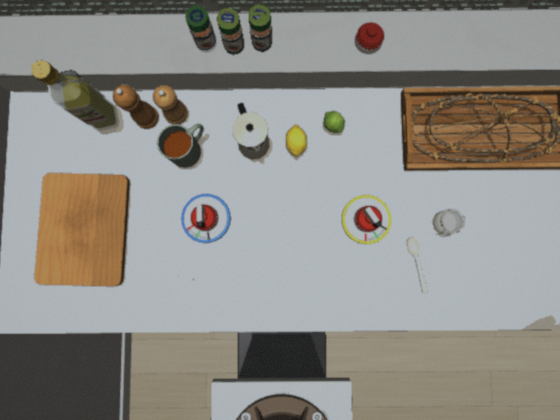

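The blue stand is at about (206,218) and the yellow one at about (367,219). I'll enlarge both.

```bash
cat > h.py <<'E'
from rig import r, grab_frame
import numpy as np, cv2
def px2w(f,u,v,z):
    P=f["pose"]; d=P[:3,:3]@np.array([(u-f["cx"])/f["fx"],-(v-f["cy"])/f["fy"],-1]); o=P[:3,3]
    return o+d*(z-o[2])/d[2]
def w2px(f,p):
    P=f["pose"]; c=P[:3,:3].T@(np.asarray(p)-P[:3,3]); return np.array([f["cx"]+f["fx"]*c[0]/-c[2], f["cy"]-f["fy"]*c[1]/-c[2]])
E
python3 - <<'E'
from h import *
f=grab_frame("top");c=f["color"]
hsv=cv2.cvtColor(c,cv2.COLOR_RGB2HSV)
m=cv2.inRange(hsv[175:260,170:245],(100,100,60),(125,255,255))
ys,xs=np.nonzero(m); e=cv2.fitEllipse(cv2.convexHull(np.c_[xs,ys].astype(np.int32)))
print(e, px2w(f,e[0][0]+170,e[0][1]+175,.01))
g=c[185:255,170:240]
s=grab_frame("side"); p=w2px(s,px2w(f,e[0][0]+170,e[0][1]+175,.04)).astype(int);print(p)
g2=s["color"][max(0,p[1]-35):p[1]+35,max(0,p[0]-35):p[0]+35]
big=[cv2.resize(x,(396,560 if 0 else 396),interpolation=cv2.INTER_CUBIC) for x in (g,g2) if x.size]
cv2.imwrite("pics/b1.png",np.hstack(big)[:,:,::-1])
E
```

```text
((35.43189239501953, 42.91838455200195), (47.98667526245117, 48.72745895385742), 46.707969665527344) [0.52451902 0.1736046  0.01      ]
[269 165]
```

View pics/b1.png

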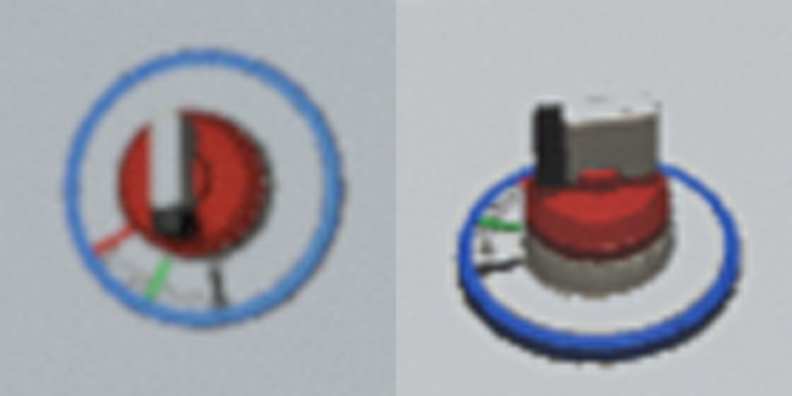

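Black tick at crop (220,290), green at (157,280), red at (110,240). The fin runs from its white end (165,112) to its black end (178,215), so the dial is near 0.1. I'll compute the angles, check the IK and move above for a wrist look.

```bash
cat >> h.py <<'E'
from scipy.spatial.transform import Rotation as Ro
def quat(a):
    q=(Ro.from_euler('z',a)*Ro.from_euler('x',np.pi)).as_quat(); return q[[3,0,1,2]]
E
python3 - <<'E'
from h import *
f=grab_frame("top"); s=396/70
W=lambda u,v,z: px2w(f,170+u/s,185+v/s,z)
C=W(*((35.432*s),(42.918-10)*s),.01)
for n,u,v in(("black",220,290),("green",157,280),("red",110,240)):
    d=W(u,v,.01)-C; print(n,np.arctan2(d[1],d[0])%(2*np.pi))
A,B=W(165,112,.083),W(179,222,.083); d=B-A; print("fin",A,B,(A+B)/2,np.arctan2(d[1],d[0])%(2*np.pi),C)
for base in (0,np.pi):
  for a in (0.1,-1.3): print(base,a,np.round(r.inverse_kinematics([C[0],C[1],.062],quat(a+base)),2))
r.reach([C[0],C[1],.2],quat(0.03))
o=r.get_obs();print(o["clock"],o["q"].round(2) if hasattr(o["q"],'round') else o["q"])
f=grab_frame("wrist");cv2.imwrite("pics/w1.png",f["color"][:,:,::-1]); np.save("w1.npy",f,allow_pickle=True)
print(w2px(f,[C[0],C[1],.01]),w2px(f,[C[0],C[1],.083]))
E
```

```text
black 3.3365319406544547
green 2.714758786775388
red 2.1035550473654028
fin [0.54719762 0.17335625 0.083     ] [0.50499316 0.16754364 0.083     ] [0.52609539 0.17044995 0.083     ] 3.2784568140265797 [0.52451992 0.17360435 0.01      ]
0 0.1 [-0.11  0.56 -0.42  1.9   0.32  0.75 -2.19]
0 -1.3 [-1.13  0.82  1.14  1.99 -0.92  0.99 -2.39]
3.141592653589793 0.1 [ 0.1   0.64 -0.74  1.88  0.57  0.84  0.73]
3.141592653589793 -1.3 [ 0.05  0.61 -0.66  1.89  0.51  0.81 -0.61]
3.05 [ 0.08  0.44 -0.68  1.75  0.31  1.06 -2.25]
[279.35643197 185.8596677 ] [279.06056339 206.29714802]
```

View pics/w1.png

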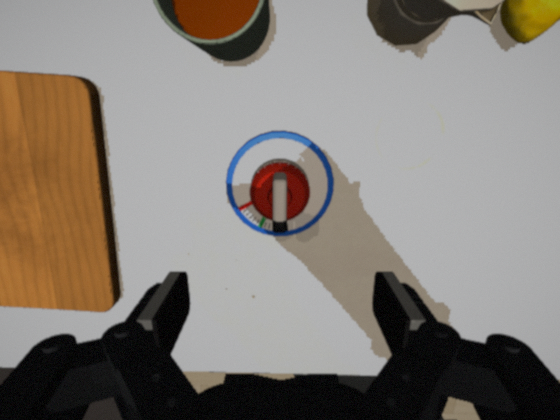

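The wrist view shows the stand centred at about (280,184) and the fin at (280,172)-(280,230). I'll enlarge it to pin the angles down.

```bash
python3 - <<'E'
import cv2
c=cv2.imread("pics/w1.png")[125:240,220:340]
cv2.imwrite("pics/w1c.png",cv2.resize(c,None,fx=5,fy=5,interpolation=cv2.INTER_CUBIC))
E
```

```text
(no output)
```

View pics/w1c.png

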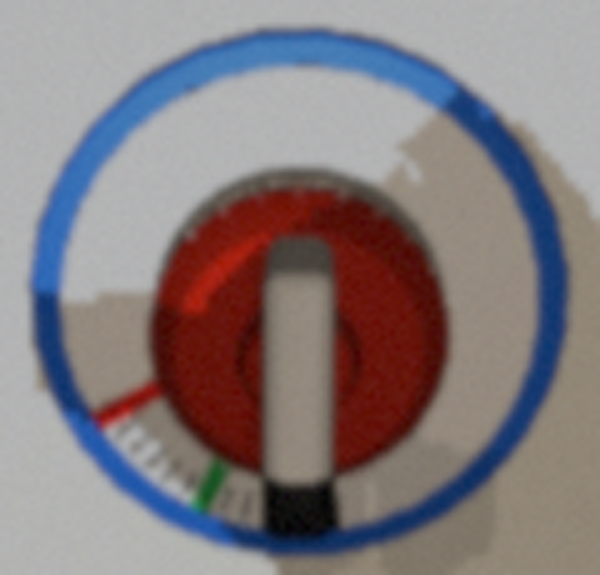

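Crop ×5 from (220,125): fin top runs from (300,272) to (302,535), the red tick from (98,416) to (157,387), the green tick from (204,508) to (218,465), and the rim spans x 32–568, y 28–552.

```bash
python3 - <<'E'
from h import *
f=np.load("w1.npy",allow_pickle=True).item()
W=lambda u,v,z: px2w(f,220+u/5-.4,125+v/5-.4,z)
C=W(300,290,.01); ang=lambda d:np.arctan2(d[1],d[0])%(2*np.pi)
print("C",C)
for n,o,i in(("green",(204,508),(218,465)),("red",(98,416),(157,387))):
    print(n,ang(W(*o,.01)-C),ang(W(*o,.01)-W(*i,.01)))
A,B=W(300,272,.083),W(302,535,.083)
print("fin",(A+B)/2,np.linalg.norm(B-A),ang(B-A))
for a in (3.3,3.2,2.7,1.85):
  q=r.inverse_kinematics([C[0],C[1],.062],quat(a)); print(a,np.round(q,3))
E
```

```text
C [0.52808729 0.17344216 0.01      ]
green 2.7627143594302317 2.856585721970061
red 2.166909373845054 2.0670793797064007
fin [0.52479499 0.17297783 0.083     ] 0.046846043650188296 3.176529172336563
3.3 [ 0.286  0.791 -1.072  1.862  0.826  1.015  0.584]
3.2 [ 0.286  0.791 -1.072  1.862  0.826  1.015  0.484]
2.7 [ 0.329  0.852 -1.172  1.859  0.902  1.084 -0.076]
1.85 [ 0.243  0.746 -0.985  1.865  0.76   0.962 -0.812]
```

```bash
python3 - <<'E'
from h import *
p=np.array([.526,.1733,.2]); a0=3.18
T=lambda:r.get_obs()["clock"]
r.reach(p,quat(a0)); print(T())
p[2]=.061; print(r.move_straight(p,v=.12,stop_force=15),T())
r.grasp(25); o=r.get_obs(); print(o["width"],o["gripper_force"],o["tool_pos"],o["contact_force"],T())
q=np.array(o["q"]); 
q1=q.copy(); q1[6]+=1.87-a0; r.move_joints(q1); o=r.get_obs(); print(T(),o["ft_torque"],o["contact_force"],o["width"])
q1[6]=q[6]+2.735-a0; r.move_joints(q1); r.wait(.2); o=r.get_obs(); print(T(),o["ft_torque"],o["contact_force"],o["width"])
r.let_go(); o=r.get_obs(); p=np.array(o["tool_pos"]); p[2]=.2; r.move_straight(p,v=.2); print(T())
f=grab_frame("wrist"); np.save("w2.npy",f,allow_pickle=True)
u,v=w2px(f,[.526,.1733,.03]).astype(int); print(u,v)
x0,y0=max(u-60,0),max(v-60,0); print(x0,y0)
cv2.imwrite("pics/w2.png",cv2.resize(f["color"][y0:y0+120,x0:x0+120,::-1],None,fx=5,fy=5,interpolation=cv2.INTER_CUBIC))
E
```

```text
5.5917
False 6.9
0.13290551802066453 28.740805685520172 [0.52599157 0.17391962 0.06120112] [-0.56740715  2.17494831  2.16669673] 7.5583
8.75 [-1.45244268  1.85456013  0.02521403] [-8.05420713 -6.28456716 13.61514297] 0.13261415467504248
9.7917 [-0.70980515  0.52201067  0.06187307] [-2.01959418 -2.21536617  5.88103563] 0.13055344382917872
11.3417
281 189
221 129
```

View pics/w2.png

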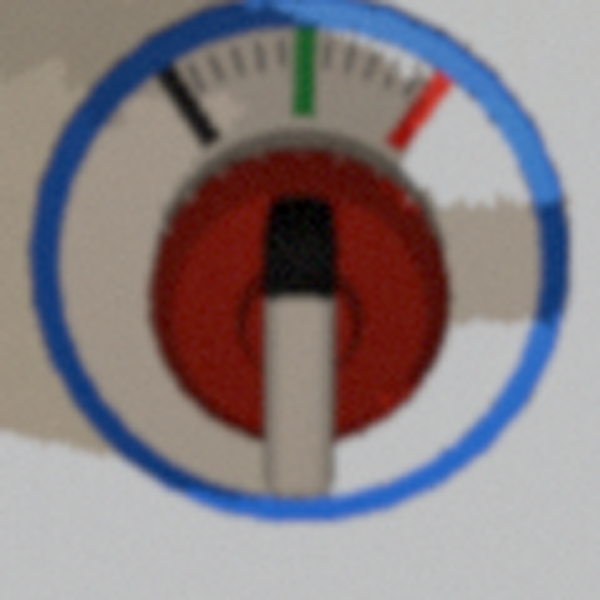

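The fin is vertical at x≈300. The green tick runs from (307,28) to (303,115), the black tick from (165,72) to (210,140) and the red tick from (447,77) to (397,148). The dial looks about 0.03 short, so I'll compute it.

```bash
python3 - <<'E'
from h import *
f=np.load("w2.npy",allow_pickle=True).item()
W=lambda u,v,z: px2w(f,221+u/5-.4,129+v/5-.4,z)[:2]
ang=lambda d:np.arctan2(d[1],d[0])%(2*np.pi)
t=[((165,72),(210,140),0),((307,28),(303,115),.6),((447,77),(397,148),1.2)]
pts=[(W(*o,.01),W(*i,.01),d) for o,i,d in t]
# common centre + base angle by least squares
from scipy.optimize import least_squares
def res(x):
    R=[]
    for o,i,d in pts:
        n=np.array([-np.sin(x[2]-d),np.cos(x[2]-d)])
        R+=[(o-x[:2])@n,(i-x[:2])@n]
    return R
s=least_squares(res,[.526,.1733,3.33]); print(s.x,np.round(s.fun,4))
rim=W(300,258,.01); print(rim,[ang(o-rim)+d for o,i,d in pts])
print("fin",ang(W(299.5,235,.083)-W(299,495,.083)), "tool",Ro.from_quat(np.array(r.get_obs()["eef_rot"])[[1,2,3,0]]).as_matrix()[:,0])
E
```

```text
[0.52471693 0.17310471 3.30663376] [-0.     -0.0001 -0.0001  0.0003  0.0002 -0.0003]
[0.52105131 0.17478583] [np.float64(3.3532808513047145), np.float64(3.3050791734147444), np.float64(3.2627379243348065)]
fin 2.732906728906068 tool [-0.91855884  0.39528158  0.00145866]
```

The tick fit is good to 0.3 mm. The dial reads about 0.572, so I'll regrasp and turn it 0.028 clockwise.

```bash
python3 - <<'E'
from h import *
T=lambda:r.get_obs()["clock"]
p=np.array([.5255,.1733,.061]); print(r.move_straight(p,v=.15,stop_force=15))
r.grasp(25); q=np.array(r.get_obs()["q"]); q[6]-=.028; r.move_joints(q); r.wait(.3); print(T(),r.get_obs()["width"])
r.let_go(); p[2]=.2; r.move_straight(p,v=.2); print(T())
f=grab_frame("wrist"); np.save("w3.npy",f,allow_pickle=True)
t=grab_frame("top")
g=f["color"][129:249,221:341]; 
u,v=367,219; h=t["color"][v-30:v+30,u-30:u+30]
cv2.imwrite("pics/w3.png",np.hstack([cv2.resize(g,(500,500),interpolation=cv2.INTER_CUBIC),cv2.copyMakeBorder(cv2.resize(h,(300,300)),0,200,0,0,0)])[:,:,::-1])
E
```

```text
False
13.675 0.13520983318034718
15.225
```

View pics/w3.png

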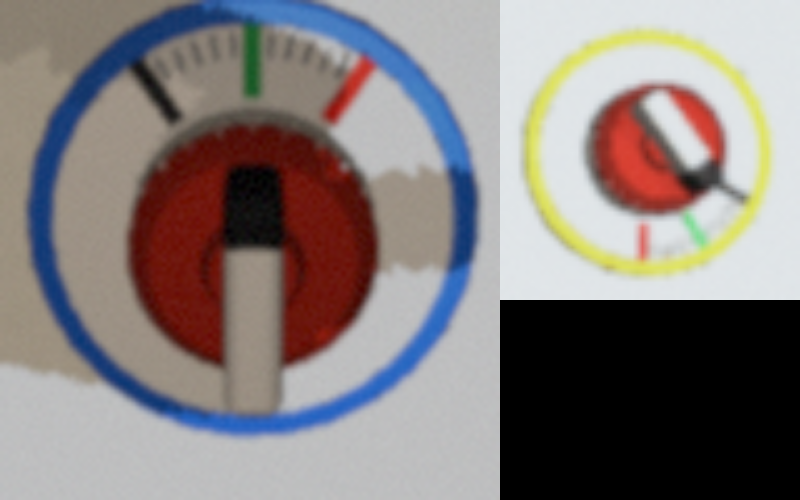

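The fin at x≈254 now lines up with the green tick, which is vertical at x≈252. The arm is clear and the yellow timer was not touched.

```bash
python3 -c "
from rig import r
print(r.sign_off())"
```

```text
the job is handed in; nothing more can be done
None
```

The blue timer was wound past the 12-minute mark, turned back to 6 minutes and released, then handed in at about 15 s; the arm never went near the yellow timer.

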